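Put the ring cutters away in their block in order of size

TASK

The washed ring cutters are standing about on the bench. Put all four away in the wooden storage block, lined up from largest to smallest, each sitting flat in the round well made for its size. Leave the bench scraper and the roll of tape where they are.

Things in the scene. Friction and masses are not known exactly. Their poses are not given: they have to be found in the camera images.
- cutter_67_mid (a point): Largest of four plain steel ring cutters: an upright open ring, 67 mm outside diameter, 28 mm high, rolled rim on top, 30 g; the point is at its centre, half-way up (14 mm above its foot); z is the ring's axis, up. Stands loose on the bench.
- cutter_53_mid (a point): Second largest ring cutter: 53 mm outside diameter, 26 mm high, 30 g; the point is at its centre, half-way up (13 mm above its foot); z is the ring's axis, up.
- cutter_40_mid (a point): Third ring cutter: 40 mm outside diameter, 24 mm high, 20 g; the point is at its centre, half-way up (12 mm above its foot); z is the ring's axis, up.
- cutter_28_mid (a point): Smallest ring cutter: 28 mm outside diameter, 22 mm high, 20 g; the point is at its centre, half-way up (11 mm above its foot); z is the ring's axis, up.
- well_67 (a point): Largest of the four round wells in the wooden storage block (316 x 104 mm, its top 23 mm above the bench, fixed to the bench, at any angle): the first in the row, for the 67 mm cutter. Each well is a plain round recess with a flat floor, 10 mm deep, 9 mm wider than its cutter, its mouth bevelled by 3 mm. The point is the centre of the well's floor, 13 mm above the bench; x runs along the row of wells towards the smallest, z up.
- well_53 (a point): Second well of the row, 89 mm along x from the largest, for the 53 mm cutter; centre of its floor; axes as for the largest well.
- well_40 (a point): Third well of the row, 75.5 mm further along x, for the 40 mm cutter; centre of its floor; axes as for the largest well.
- well_28 (a point): Smallest well, last of the row, 61 mm further along x, for the 28 mm cutter; centre of its floor; axes as for the largest well.
- bench_scraper: Bystander: steel bench scraper with a black handle, 105 x 152 x 21 mm, lying on the bench; origin at the centre of its underside.
- tape: Bystander: roll of tan masking tape, 96 mm across, 25 mm high, lying on the bench; origin at the centre of its underside.

How it is judged:
By the outcome, as a careful person would: the job done as asked, in the order asked, and still so for the second after the job is handed in, with the robot touching nothing.
It also fails if it takes over 90 s, if anything falls off the work surface, if the arm or the gripper's body presses on something with over 40 N, if the wrist force passes 120 N, or if a joint passes its speed limit or range.

ROBOT

A 7-joint arm with a two-finger parallel gripper is mounted at the origin on a cart in front of the work surface, level with it; the furniture and walls round the work are solid. World frame = base frame: x ahead of the robot, y to its left, z up, the work surface at z = 0. Lengths are in m, angles in rad, forces in N, time in s.
With the tool pointing down it reaches from about 0.4 to 0.85 m from the base axis. Payload 10.4 kg.
Tool frame: the origin (TCP) lies on the centre line of the jaws, within the pads' length; the fingertips stand 14 mm ahead of it and the grasp point (between the pads) lies 5 mm behind it (manip.tip_reach is the distance from the TCP to the fingertips, in m); z points along the fingers, y is the line along which they close (so a half turn about z gives the same grasp; the last joint's range is limited). The gripper opens to 85 mm and grips with 20 to 120 N. Pads are 22 mm wide; open, the fingers measure 114 mm over their backs; the gripper's body (76 mm by 85 mm) begins 54 mm behind the grasp point. The pads swing forward as they close: fully open they stand 13 mm farther back than shut.
Start: joints at [1.268, 0.332, -0.065, 1.46, 0.022, 1.35, -0.088], TCP at [0.173, -0.601, 0.245] pointing down, gripper open.
Joint ranges: [-2.6, 2.6], [-0.5, 2.12], [-1.47, 1.34], [0.16, 2.42], [-1.27, 4.41], [0.06, 2.06], [-2.6, 2.6]. Speed limits (rad/s): [2.22, 2.22, 2.79, 2.79, 3.14, 3.14, 3.14].

INTERFACE

Orientations are given as a unit quaternion [x, y, z, w].
In Python, from workcell import manip gives the robot as it stands.
- The arm moves only by the shell command python3 -m pendant 'ROWS' [FORCE]. ROWS is JSON, a list of rows, each a list of 7 numbers: the shift along the tool's x, y, z in units of 50 mm (1.0 is 50 mm), then the turn, a rotation vector about the tool's x, y, z in units of 8 degrees (1.0 is 8 degrees), then the opening, from -1 (shut) to 1 (fully open), so that 0 is half open. In form: [[dx, dy, dz, ax, ay, az, jaw], ...]. A call has exactly 10 rows; each row is the pose to reach, as a shift and turn from the pose commanded when the call began, along the tool's axes at that moment; what a row does not reach only later rows make up. A row lasts 1/8 s, in which the tool goes at most 62.5 mm and 10.7 degrees, less where a joint would pass 70% of its speed; a pose out of reach is approached as far as the arm can. A call with a gripper value outside its range is refused whole. The fingers move at their own pace and stop on an object; FORCE is the grip in N (left out, the last holds). Time passes only in rows, so rows that repeat a pose let the fingers close, or fill a call up. It gives the time, the measured TCP pose, the force, the opening and the grip force at its end, in the units of the state.
- manip.get_obs(): the state, without advancing time (a new reading comes with each control period).
- manip.camera(name): name is "side" or "top"; returns (picture, depth): 384x512x3 uint8, red, green, blue; 384x512 float32, m along the optical axis (not along the pixel's ray), 0 where there is no reading.
- manip.get_calibration(name): a dict with "fx", "fy", "cx", "cy" (pixels), "D" ([k1, k2, p1, p2, k3] as OpenCV has them; the pictures are not rectified), "xyz" and "orientation" of the camera in the world. Camera axes: x right, y up, looking along -z (the intrinsics and any distortion apply to the point x, -y, -z); pixel columns grow to the right and rows downward; lengths in m; the calibration is good to about 2 mm. A picture is of the moment at which its call begins. get_calibration takes no time and is no camera call.
- manip.hand_in(): hands the job in; it is judged then, once.
Trained networks look in the newest picture that a camera, given by its name, has taken for a name from the list of things; names that differ only in an ending like _2 or _b are one class to them, and where a whole thing is asked for, a point or a joint stands for the part that bears it (a point fixed in the world has none). Each returns a list of dicts, best first, with "p" (0 to 1); they miss things now and then, are a little off and sometimes report something else, mostly with a low value. They report only what shows in the picture. A call takes as long as a camera call.
- manip.find_in(thing, camera): "box" ([left, top, right, bottom] in pixels, round what is visible of it).
- manip.trace(thing, camera): "pixels" (384x512 bool, what is visible of it) and "box" ([left, top, right, bottom] in pixels, round what is visible of it).
- manip.tip_of(thing, camera): "pixel" ([column, row] in pixels: a listed point, or the origin of a listed thing).
The state is a dict: "clock": time; "joint_pos": joint angles; "joint_velocities": joint speeds; "tau": joint torques, N m; "position": TCP position; "ee_rot": TCP orientation; "ft_force": force on the tool from outside, world axes, zero at the start; "torque": the same for the moment, N m; "grip_width": opening from 0.0 (shut) to 1.0 (fully open); "grasp_force": force on a finger pad.
Only numpy, scipy, OpenCV 4.12 (cv2) and the standard library are available. Lean on these libraries where they do the work, as an engineer would, in place of code of your own. Each camera call takes 0.05 s, during which the arm holds its last target. There are 200 camera calls.

## Working session

There is one attempt and no reset: what is moved stays moved. The work goes in short steps, Python scripts to look and compute and a shell command to move; the robot and the scene stay as the last step left them, time stands still between calls to the robot, and variables do not carry over. Pictures are saved under pics/ and viewed, at most 14 in all, crops included, and the job is handed in when it is done.

```bash
ls; mkdir -p pics; python3 - <<'E'
from workcell import manip
import cv2,numpy as np
print(manip.get_obs())
for n in("top","side"):
    im,d=manip.camera(n); cv2.imwrite(f"pics/{n}0.png",im[:,:,::-1]); print(n,manip.get_calibration(n))
    for t in["cutter_67_mid","cutter_53_mid","cutter_40_mid","cutter_28_mid","well_67","well_53","well_40","well_28","bench_scraper","tape"]:
        print(t,[(np.round(r["pixel"],1).tolist(),round(r["p"],2)) for r in manip.tip_of(t,n)[:3]])
E
```

```text
pics
{'clock': 0.0, 'joint_pos': array([ 1.26842273,  0.33286492, -0.06471171,  1.46095804,  0.02162386,
        1.34990314, -0.08853462]), 'joint_velocities': array([-0.00034345, -0.00061753, -0.00017412,  0.00025911,  0.000933  ,
       -0.00074999, -0.00071946]), 'tau': array([ 1.40216689e-04, -6.25445437e+01,  4.91598272e-02, -3.91605520e+01,
        1.60926796e-02,  9.84263315e-03,  4.67597408e-05]), 'position': array([ 0.17248027, -0.60035063,  0.24451232]), 'ee_rot': array([ 9.90231319e-01,  1.39432490e-01, -1.43175508e-04, -7.04088495e-04]), 'ft_force': array([-0.50711515,  0.07368545,  0.24144814]), 'torque': array([ 0.05531867, -0.00161138,  0.02212356]), 'grasp_force': 0.0, 'grip_width': 0.9993768699409701}
top {'fx': 384.7583947977485, 'fy': 384.7583947977485, 'cx': 256.38553966804903, 'cy': 197.68840321105645, 'D': array([-0.06614847,  0.        ,  0.        ,  0.        ,  0.        ]), 'xyz': array([ 0.39949798, -0.08516468,  1.2142595 ]), 'orientation': array([-0.06283097,  0.0512329 ,  0.71469293, -0.69472403])}
cutter_67_mid [([277.4, 189.5], 0.45)]
cutter_53_mid [(
[... 701 characters left out ...]
, 'xyz': array([ 0.25513148, -0.92053209,  0.63696456]), 'orientation': array([ 0.46809719, -0.10279508, -0.17269063,  0.86052085])}
cutter_67_mid [([261.1, 214.9], 0.59), ([177.5, 155.8], 0.36)]
cutter_53_mid [([281.8, 244.3], 0.56)]
cutter_40_mid [([203.9, 228.6], 0.46)]
cutter_28_mid [([224.7, 260.2], 0.61)]
well_67 [([213.6, 172.1], 0.91), ([200.1, 167.5], 0.9), ([178.8, 160.4], 0.79)]
well_53 [([213.6, 172.1], 0.91), ([200.1, 167.5], 0.9), ([178.8, 160.4], 0.79)]
well_40 [([213.6, 172.1], 0.91), ([200.1, 167.5], 0.9), ([178.8, 160.4], 0.79)]
well_28 [([213.6, 172.1], 0.91), ([200.1, 167.5], 0.9), ([178.8, 160.4], 0.79)]
bench_scraper [([291.3, 325.2], 0.6)]
tape [([294.9, 185.9], 0.85)]
```

```bash
python3 - <<'E'
import cv2
for n in("top","side"):
    im=cv2.imread(f"pics/{n}0.png")
    im=im[120:320,100:450] if n=="top" else im[110:360,110:410]
    s=2.28 if n=="top" else 2.4
    cv2.imwrite(f"pics/{n}0c.png",cv2.resize(im,None,fx=s,fy=s,interpolation=cv2.INTER_CUBIC))
E
```

```text
(no output)
```

View pics/top0c.png

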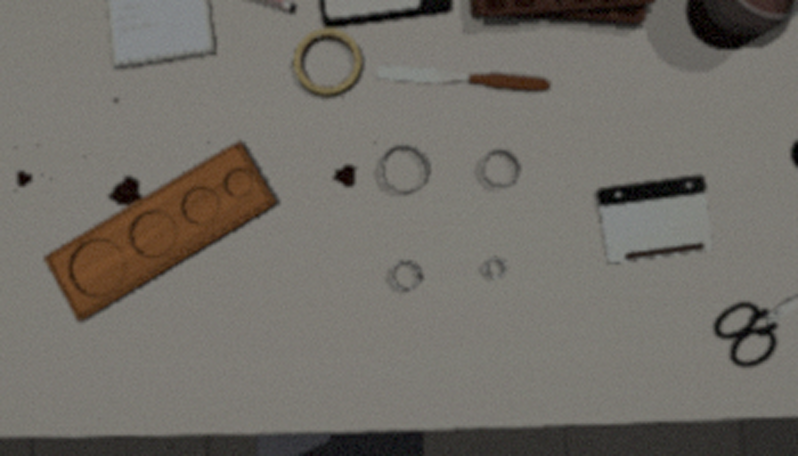

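View pics/side0c.png

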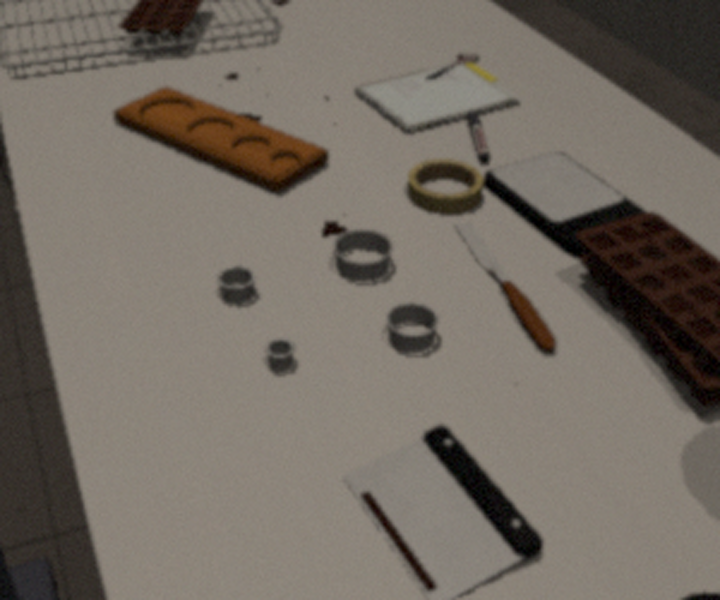

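Top view: the cutters 67, 53, 40 and 28 are at about px (277,194), (319,194), (278,241) and (316,238). The wells 67 to 28 are at about (143,237), (167,223), (189,210) and (204,200). The networks' tips agree with this to within a few px. The side view shows the same layout.

```bash
cat > h.py <<'E'
from workcell import manip
import cv2,numpy as np
from scipy.spatial.transform import Rotation as R
from scipy.optimize import least_squares
def K(c): return np.array([[c["fx"],0,c["cx"]],[0,c["fy"],c["cy"]],[0,0,1.]])
F=np.diag([1.,-1,-1])
def proj(P,n):
    c=manip.get_calibration(n); Rw=F@R.from_quat(c["orientation"]).as_matrix().T
    return cv2.projectPoints(np.atleast_2d(P).astype(float),cv2.Rodrigues(Rw)[0],-Rw@c["xyz"],K(c),c["D"])[0][:,0]
def ray(px,n):
    c=manip.get_calibration(n); u=cv2.undistortPoints(np.array(px,float).reshape(-1,1,2),K(c),c["D"])[:,0]
    return c["xyz"],(R.from_quat(c["orientation"]).as_matrix()@F@np.c_[u,np.ones(len(u))].T).T
def onplane(px,n,z):
    o,d=ray(px,n); return o+d*((z-o[2])/d[:,2])[:,None]
def tri(obs): # {cam:px}
    r=least_squares(lambda p:np.concatenate([proj(p,n)[0]-px for n,px in obs.items()]),onplane(list(obs.values())[0],list(obs)[0],0.02)[0])
    return r.x,np.abs(r.fun).max()
E
python3 - <<'E'
from h import *
print(manip.tip_reach)
gt={"67":(277,194),"53":(319,194),"40":(278,241),"28":(316,238)}
W=[(143,237.5),(167.5,222.6),(188.6,210),(204.4,200)]
near=lambda L,g,k:min(L,key=lambda r:np.hypot(*(k(r)-g)),default=None)
C={s:{} for s in gt}; M={s:{} for s in gt}; WP={}
for rep in range(3):
  for n in("top","side"):
    manip.camera(n)
    for s,g in gt.items():
        G=np.array(g) if n=="top" else proj(onplane(g,"top",.013),"side")[0]
        r=near(manip.tip_of(f"cutter_{s}_mid",n),G,lambda r:np.array(r["pixel"]))
        if r and np.hypot(*(r["pixel"]-G))<12: C[s].setdefault(n,[]).append(r["pixel"])
        r=near(manip.find_in(f"cutter_{s}_mid",n),G,lambda r:np.array([(r["box"][0]+r["box"][2])/2,(r["box"][1]+r["box"][3])/2]))
        if r:
            b=np.array(r["box"]); m=(b[:2]+b[2:])/2
            if np.hypot(*(m-G))<12: M[s].setdefault(n,[]).append(m)
    L=manip.tip_of("well_67",n)
    for i,g in enumerate(W):
        G=np.array(g) if n=="top" else proj(onplane(g,"top",.015),"side")[0]
        r=near(L,G,lambda r:np.array(r["pixel"]))
        if r and np.hypot(*(r["pixel"]-G))<8: WP.setdefault((i,n),[]).append(r["pixel"])
for s in gt:
    for nm,D in(("tip",C[s]),("box",M[s])):
        D={n:np.median(v,0) for n,v in D.items()}
        if len(D)==2:
            p,e=tri(D);print(s,nm,np.round(p,4),round(e,2))
        print("   ",{n:(np.round(v,1).tolist(),np.round(onplane(v,n,.013)[0],4)[:2].tolist()) for n,v in D.items()})
X=np.array([0,.089,.1645,.2255])
wp={k:np.median(v,0) for k,v in WP.items()}
print({k:np.round(v,1).tolist() for k,v in wp.items()})
def pts(q): return np.array([q[0],q[1],q[3]])+X[:,None]*np.array([np.cos(q[2]),np.sin(q[2]),0])
def fit(keys,z=None):
    def f(q):
        P=pts(q if z is None else [*q[:3],z]); return np.concatenate([proj(P[i],n)[0]-wp[i,n] for i,n in keys])
    a=onplane(W,"top",.013); th=np.arctan2(*(a[3]-a[0])[1::-1])
    r=least_squares(f,[a[0][0],a[0][1],th,.013],loss="soft_l1")
    return np.round(r.x,4),np.round(f(r.x),1)
print(fit(list(wp)))
for n in("top","side"): print(n,fit([k for k in wp if k[1]==n],.013))
print(manip.get_obs()["clock"])
# block outline by colour
im,d=manip.camera("top");h=cv2.cvtColor(im,cv2.COLOR_RGB2HSV)
m=((h[...,0]<18)&(h[...,1]>110)&(h[...,2]>60)).astype(np.uint8);m[:,230:]=0;m[:170]=0
m=cv2.morphologyEx(m,cv2.MORPH_CLOSE,np.ones((5,5)));k,l,st,ce=cv2.connectedComponentsWithStats(m);j=1+np.argmax(st[1:,4])
yx=np.argwhere(l==j)[:,::-1]; P=onplane(yx,"top",.023)[:,:2].astype(np.float32)
print("block rect",cv2.minAreaRect((P*1000)),P.mean(0))
for n,D in(("top",d),):
    o,r=ray(yx,n); dd=D[yx[:,1],yx[:,0]]; Z=o[2]+r[:,2]*dd; print("block z",np.median(Z[dd>0]))
E
```

```text
0.014
67 tip [ 0.6028 -0.1383  0.0266] 0.41
    {'top': ([278.8, 193.6], [0.6065, -0.1393]), 'side': ([261.2, 213.7], [0.6096, -0.1208])}
67 box [ 0.6128 -0.1382  0.0198] 4.5
    {'top': ([279.7, 186.8], [0.6284, -0.1428]), 'side': ([261.0, 215.6], [0.6055, -0.129])}
53 tip [ 0.6001 -0.2612  0.0194] 0.81
    {'top': ([317.4, 194.9], [0.5986, -0.2612]), 'side': ([281.0, 243.2], [0.6054, -0.2544])}
53 box [ 0.6015 -0.2682  0.015 ] 2.28
    {'side': ([280.2, 246.7], [0.598, -0.2658]), 'top': ([320.3, 191.6], [0.6091, -0.271])}
40 tip [ 0.455  -0.1291  0.0199] 1.51
    {'top': ([277.6, 240.1], [0.46, -0.1304]), 'side': ([206.2, 226.4], [0.454, -0.1198])}
    {'side': ([207.7, 229.0], [0.4543, -0.132])}
28 tip [ 0.4645 -0.2524  0.0049] 0.54
    {'top': ([316.3, 238.2], [0.4624, -0.2508]), 'side': ([227.2, 259.6], [0.4628, -0.2611])}
    {'side': ([226.4, 259.4], [0.4612, -0.2595])}
{(0, 'top'): [142.4, 239.2], (1, 'top'): [167.6, 221.3], (2, 'top'): [187.2, 211.9], (3, 'top'): [204.0, 202.8], (0, 'side'): [177.1, 158.9], (1, 'side'): [199.3, 169.0], (2, 'side'): [214.9, 172.8], (3, 'side'): [228.8, 179.3]}
(array([ 0.4764,  0.2941, -1.0351,  0.0047]), array([ 0.8, -0.7, -0.4,  2.3,  0.3, -0.9, -0.2, -1.9,  1.4,  0.4, -2.2,
       -2.3, -1. ,  0.7, -0.5,  0.1]))
top (array([ 0.4755,  0.2941, -1.0575,  0.013 ]), array([ 0. , -0.5, -0.7,  2.9,  0.4,  0.1,  0.2, -0.7]))
side (array([ 0.4713,  0.2777, -1.0124,  0.013 ]), array([ 0.8,  0.5, -2.1, -2.2, -0.3,  0.7,  0.7, -0.1]))
4.1
block rect ((530.5346069335938, 205.1549530029297), (104.02076721191406, 312.0916748046875), 29.857166290283203) [0.5284711  0.20534334]
block z 0.02123804110031491
```

```bash
python3 - <<'E'
from h import *
A={}
for n in("top","side"):
    A[n]=np.mean([manip.camera(n)[0].astype(np.float32) for _ in range(12)],0).mean(2)
np.savez("avg.npz",**A)
B={n:cv2.GaussianBlur(a,(0,0),8)-cv2.GaussianBlur(a,(0,0),.7) for n,a in A.items()} # dark positive
t=np.linspace(0,2*np.pi,72,endpoint=False)
def samp(n,P):
    p=proj(P,n).astype(np.float32); return cv2.remap(B[n],p[:,0].reshape(1,-1),p[:,1].reshape(1,-1),1).mean()
def ring(x,y,z,r): return np.c_[x+r*np.cos(t),y+r*np.sin(t),0*t+z]
def score(n,x,y,r,h,z0=0): return sum(samp(n,ring(x,y,z0+f*h,r)) for f in(.3,.65,1))/3
C={"67":(.605,-.139,.0325,.028),"53":(.600,-.262,.0255,.026),"40":(.458,-.130,.019,.024),"28":(.463,-.254,.013,.022)}
g=np.arange(-.018,.0181,.001)
for s,(x,y,r,h) in C.items():
    S={n:np.array([[score(n,x+a,y+b,r,h) for b in g] for a in g]) for n in("top","side")}
    S["both"]=S["top"]/S["top"].max()+S["side"]/S["side"].max()
    print(s,{n:(np.round([x+g[i],y+g[j]],3).tolist(),round(float(v.max()),1)) for n,v in S.items() for i,j in[np.unravel_index(v.argmax(),v.shape)]})
    i,j=np.unravel_index(S["both"].argmax(),S["both"].shape);C[s]=(x+g[i],y+g[j],r,h)
    zs=np.arange(-.02,.025,.004); best=[]
    for z0 in zs:
        T={n:np.array([[score(n,x+a,y+b,r,h,z0) for b in g[::2]] for a in g[::2]])for n in("top","side")}
        best.append((T["top"]/S["top"].max()+T["side"]/S["side"].max()).max())
    print("   foot z",round(zs[np.argmax(best)],3),np.round(best,2))
# overlays
o=[]
for n,(x0,x1,y0,y1) in(("top",(120,340,170,260)),("side",(160,310,140,280))):
    im=cv2.resize(A[n][y0:y1,x0:x1],None,fx=3.5,fy=3.5,interpolation=cv2.INTER_CUBIC);im=cv2.cvtColor(np.clip(im*1.4,0,255).astype(np.uint8),cv2.COLOR_GRAY2BGR)
    def dr(P,c):
        q=((proj(P,n)-[x0,y0]+.5)*3.5*8).astype(int);cv2.polylines(im,[q.astype(np.int32)],True,c,1,cv2.LINE_AA,3)
    for x,y,r,h in C.values(): dr(ring(x,y,h,r),(0,255,0));dr(ring(x,y,0,r),(0,0,255))
    u=np.array([np.cos(-1.0497),np.sin(-1.0497)]);c=np.array([.530,.2052]);v=np.array([-u[1],u[0]])
    dr(np.array([[*(c+a*.158*u+b*.052*v),.023] for a,b in((1,1),(1,-1),(-1,-1),(-1,1))]),(255,255,0))
    for X,r in zip((0,.089,.1645,.2255),(.0380,.031,.0245,.0185)):
        w=c+(X-.103)*u; dr(ring(*w,.023,r+.003),(0,255,255))
    cv2.imwrite(f"pics/ov_{n}.png",im);print(im.shape)
E
```

```text
Traceback (most recent call last):
  File "h.py", line 8, in proj
    c=manip.get_calibration(n); Rw=F@R.from_quat(c["orientation"]).as_matrix().T
ValueError: time passes only in moves, steps and waits
```

```bash
sed -i 's/^def K/import functools\ncal=functools.lru_cache(manip.get_calibration)\ndef K/; s/c=manip.get_calibration(n)/c=cal(n)/' h.py
cat > ov.py <<'E'
from h import *
z=np.load("avg.npz");A={n:z[n] for n in z}
B={n:cv2.GaussianBlur(a,(0,0),8)-cv2.GaussianBlur(a,(0,0),.7) for n,a in A.items()} # dark positive
t=np.linspace(0,2*np.pi,48,endpoint=False)
def samp(n,P):
    p=proj(P,n).astype(np.float32); return cv2.remap(B[n],p[:,0].reshape(1,-1),p[:,1].reshape(1,-1),1).mean()
def ring(x,y,z,r): return np.c_[x+r*np.cos(t),y+r*np.sin(t),0*t+z]
def score(n,x,y,r,h,z0=0): return samp(n,np.vstack([ring(x,y,z0+f*h,r) for f in(.3,.65,1)]))
C={"67":(.605,-.139,.0325,.028),"53":(.600,-.262,.0255,.026),"40":(.458,-.130,.019,.024),"28":(.463,-.254,.013,.022)}
g=np.arange(-.018,.0181,.0015)
for s,(x,y,r,h) in C.items():
    S={n:np.array([[score(n,x+a,y+b,r,h) for b in g] for a in g]) for n in("top","side")}
    S["both"]=S["top"]/S["top"].max()+S["side"]/S["side"].max()
    print(s,{n:(np.round([x+g[i],y+g[j]],4).tolist(),round(float(v.max()),1)) for n,v in S.items() for i,j in[np.unravel_index(v.argmax(),v.shape)]})
    i,j=np.unravel_index(S["both"].argmax(),S["both"].shape);C[s]=(x+g[i],y+g[j],r,h)
    zs=np.arange(-.02,.025,.005); best=[]
    for z0 in zs:
        T={n:np.array([[score(n,x+a,y+b,r,h,z0) for b in g[::2]] for a in g[::2]])for n in("top","side")}
        best.append((T["top"]/S["top"].max()+T["side"]/S["side"].max()).max())
    print("   foot z",round(zs[np.argmax(best)],3),np.round(best,2))
for n,(x0,x1,y0,y1) in(("top",(120,340,170,260)),("side",(160,310,140,280))):
    im=cv2.resize(A[n][y0:y1,x0:x1],None,fx=3.5,fy=3.5,interpolation=cv2.INTER_CUBIC);im=cv2.cvtColor(np.clip(im*1.4,0,255).astype(np.uint8),cv2.COLOR_GRAY2BGR)
    def dr(P,c):
        q=((proj(P,n)-[x0,y0]+.5)*3.5*8).astype(int);cv2.polylines(im,[q.astype(np.int32)],True,c,1,cv2.LINE_AA,3)
    for x,y,r,h in C.values(): dr(ring(x,y,h,r),(0,255,0));dr(ring(x,y,0,r),(0,0,255))
    u=np.array([np.cos(-1.0497),np.sin(-1.0497)]);c=np.array([.530,.2052]);v=np.array([-u[1],u[0]])
    dr(np.array([[*(c+a*.158*u+b*.052*v),.023] for a,b in((1,1),(1,-1),(-1,-1),(-1,1))]),(255,255,0))
    for X,r in zip((0,.089,.1645,.2255),(.0380,.031,.0245,.0185)):
        w=c+(X-.103)*u; dr(ring(*w,.023,r+.003),(0,255,255))
    cv2.imwrite(f"pics/ov_{n}.png",im)
E
python3 - <<'E'
from workcell import manip
import numpy as np
np.savez("avg.npz",**{n:np.mean([manip.camera(n)[0].astype(np.float32) for _ in range(10)],0).mean(2) for n in("top","side")})
print(manip.get_obs()["clock"])
E
timeout 300 python3 ov.py
```

```text
6.35
67 {'top': ([0.6035, -0.133], 22.3), 'side': ([0.602, -0.1405], 29.2), 'both': ([0.6035, -0.133], 1.9)}
   foot z -0.005 [1.51 1.72 1.97 2.02 1.87 1.69 1.46 1.31 1.24]
53 {'top': ([0.6015, -0.265], 21.1), 'side': ([0.5985, -0.274], 31.4), 'both': ([0.6, -0.2665], 1.8)}
   foot z -0.01 [1.57 1.8  2.02 1.98 1.81 1.56 1.27 1.08 0.97]
40 {'top': ([0.458, -0.1315], 19.4), 'side': ([0.455, -0.1375], 35.1), 'both': ([0.458, -0.1315], 1.9)}
   foot z -0.005 [1.7  1.87 1.99 2.01 1.86 1.67 1.47 1.28 1.12]
28 {'top': ([0.4645, -0.251], 15.9), 'side': ([0.4615, -0.26], 38.1), 'both': ([0.4645, -0.251], 1.8)}
   foot z -0.01 [1.73 1.91 2.01 1.95 1.82 1.63 1.41 1.16 1.03]
```

View pics/ov_top.png

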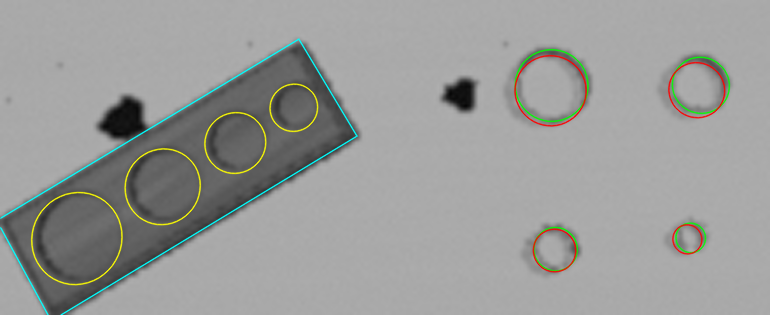

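View pics/ov_side.png

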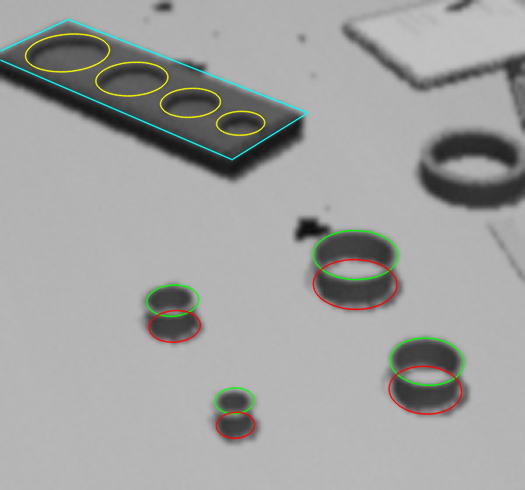

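Both overlays fit: block and wells to about 1 px, rings to about 2–3 mm, with feet near z = 0. Next is a helper that turns world targets into pendant units.

```bash
cat > go.py <<'E'
import sys;from h import *
u=np.array([np.cos(-1.0497),np.sin(-1.0497)]);c=np.array([.530,.2052])
T={"c67":(.603,-.135),"c53":(.600,-.267),"c40":(.457,-.133),"c28":(.463,-.254)}
for n,X in(("w67",0),("w53",.089),("w40",.1645),("w28",.2255)): T[n]=tuple(c+(X-.103)*u)
def rel(name,z,yaw=119.86):
    o=manip.get_obs(); r=R.from_quat(o["ee_rot"]); t=R.from_euler("z",yaw,degrees=True)*R.from_quat([1,0,0,0])
    xy=T[name] if name in T else o["position"][:2]
    print(name,np.round(r.inv().apply(np.r_[xy,z]-o["position"])/.05,3),"turn",np.round(np.degrees((r.inv()*t).as_rotvec())/8,2),"| pos",np.round(o["position"],4),"grip",round(float(o["grip_width"])*85,1),"t",o["clock"])
if __name__=="__main__":
    for a in sys.argv[1:]: n,z=a.split(":"); rel(n,float(z))
E
python3 go.py c67:.12
```

```text
c67 [10.846 -6.574  2.506] turn [  0.     0.   -12.98] | pos [ 0.1726 -0.6007  0.2453] grip 85.1 t 6.35
```

```bash
python3 -m pendant '[[10.85,-6.57,2.5,0,0,-12.98,1],[10.85,-6.57,2.5,0,0,-12.98,1],[10.85,-6.57,2.5,0,0,-12.98,1],[10.85,-6.57,2.5,0,0,-12.98,1],[10.85,-6.57,2.5,0,0,-12.98,1],[10.85,-6.57,2.5,0,0,-12.98,1],[10.85,-6.57,2.5,0,0,-12.98,1],[10.85,-6.57,2.5,0,0,-12.98,1],[10.85,-6.57,2.5,0,0,-12.98,1],[10.85,-6.57,2.5,0,0,-12.98,1]]' 30; python3 go.py c67:.04 c67:.03
```

```text
clock: 7.6
position: [0.5903, -0.1495, 0.1243]
ee_rot: [0.499, 0.867, -0.0, 0.0]
ft_force: [1.0, -1.0, -0.8]
grip_width: 0.998
grasp_force: 0.0
c67 [0.124 0.364 1.687] turn [0.   0.01 0.03] | pos [ 0.5903 -0.1495  0.1243] grip 84.8 t 7.6
c67 [0.124 0.364 1.887] turn [0.   0.01 0.03] | pos [ 0.5903 -0.1495  0.1243] grip 84.8 t 7.6
```

```bash
python3 -m pendant '[[0.12,0.36,0.3,0,0,0,1],[0.12,0.36,0.8,0,0,0,1],[0.12,0.36,1.2,0,0,0,1],[0.12,0.36,1.5,0,0,0,1],[0.12,0.36,1.5,0,0,0,1],[0.12,0.36,1.5,0,0,0,1],[0.12,0.36,1.5,0,0,0,1],[0.12,0.36,1.5,0,0,0,1],[0.12,0.36,1.5,0,0,0,1],[0.12,0.36,1.5,0,0,0,1]]'; python3 go.py c67:.026; python3 - <<'E'
from h import *
im=manip.camera("side")[0][150:290,180:340,::-1]
cv2.imwrite("pics/s1.png",cv2.resize(im,None,fx=4,fy=4,interpolation=cv2.INTER_CUBIC))
print(proj(np.r_[manip.get_obs()["position"]-[0,0,.014]],"side")*4-[720,600])
E
```

```text
clock: 8.85
position: [0.6017, -0.1364, 0.0495]
ee_rot: [0.501, 0.865, -0.0, 0.0]
ft_force: [0.1, 0.3, 0.3]
grip_width: 0.997
grasp_force: 0.0
c67 [0.012 0.037 0.471] turn [0. 0. 0.] | pos [ 0.6017 -0.1364  0.0495] grip 84.7 t 8.85
[[323.71135476 242.45624715]]
```

View pics/s1.png

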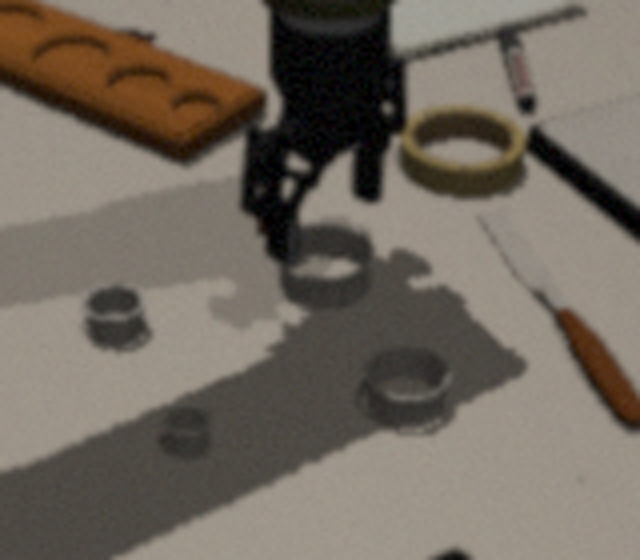

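Side crop: the open fingers straddle the 67 cutter (ring centre about (327,262)). The tips are at (283,258) and (368,198), roughly 8–10 mm higher than the shut reach would give. I'll descend and grip.

```bash
python3 -m pendant '[[0.01,0.04,0.3,0,0,0,1],[0.01,0.04,0.61,0,0,0,1],[0.01,0.04,0.61,0,0,0,1],[0.01,0.04,0.61,0,0,0,1],[0.01,0.04,0.61,0,0,0,0.3],[0.01,0.04,0.61,0,0,0,0.3],[0.01,0.04,0.61,0,0,0,0.3],[0.01,0.04,0.61,0,0,0,0.3],[0.01,0.04,0.61,0,0,0,0.3],[0.01,0.04,0.61,0,0,0,0.3]]' 30; python3 go.py w67:.08
```

```text
clock: 10.15
position: [0.6037, -0.135, 0.0199]
ee_rot: [0.501, 0.865, 0.0, 0.001]
ft_force: [-1.8, -0.1, 6.4]
grip_width: 0.756
grasp_force: 32.5
w67 [ 8.693  2.112 -1.208] turn [0.01 0.01 0.  ] | pos [ 0.6037 -0.135   0.0199] grip 64.3 t 10.15
```

```bash
python3 -m pendant '[[0,0,-0.6,0,0,0,0.3],[0,0,-1.2,0,0,0,0.3],[1.2,0.3,-1.2,0,0,0,0.3],[2.4,0.6,-1.2,0,0,0,0.3],[3.6,0.9,-1.2,0,0,0,0.3],[4.8,1.2,-1.2,0,0,0,0.3],[6,1.5,-1.2,0,0,0,0.3],[7.2,1.8,-1.2,0,0,0,0.3],[8.2,2,-1.2,0,0,0,0.3],[8.69,2.11,-1.2,0,0,0,0.3]]'; python3 go.py w67:.036
python3 - <<'E'
from h import *
for n in("top","side"):
    im=manip.camera(n)[0][:,:,::-1]; p=manip.get_obs()["position"]; a=proj(p,n)[0].astype(int)
    v=cv2.resize(im[max(0,a[1]-60):a[1]+60,max(0,a[0]-80):a[0]+80],(640,480),interpolation=cv2.INTER_CUBIC)
    cv2.imwrite(f"pics/p1_{n}.png",v)
E
```

```text
clock: 11.4
position: [0.4766, 0.2976, 0.0794]
ee_rot: [0.499, 0.866, 0.001, -0.0]
ft_force: [0.4, -0.7, 0.3]
grip_width: 0.754
grasp_force: 33.5
w67 [-0.076  0.005  0.868] turn [ 0.01 -0.01  0.03] | pos [0.4766 0.2976 0.0794] grip 64.1 t 11.4
```

View pics/p1_side.png

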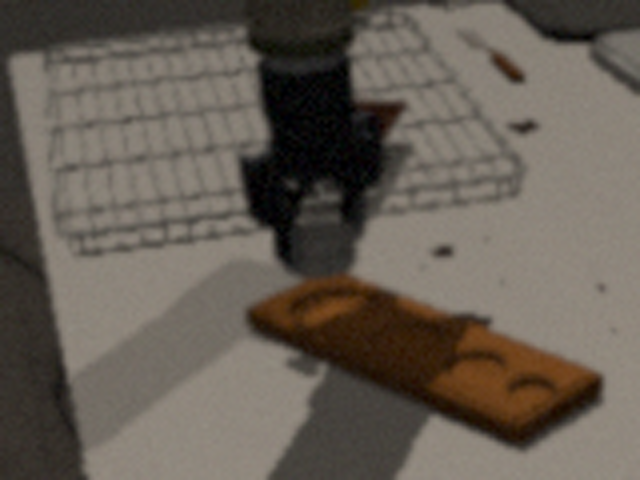

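The ring is held level above the block, and well 67 shows at about (340,300) beneath it. Lowering.

```bash
python3 -m pendant '[[-0.07,0,0.1,0,0,0,0.3],[-0.07,0,0.3,0,0,0,0.3],[-0.07,0,0.5,0,0,0,0.3],[-0.07,0,0.65,0,0,0,0.3],[-0.07,0,0.75,0,0,0,0.3],[-0.07,0,0.83,0,0,0,0.3],[-0.07,0,0.9,0,0,0,0.3],[-0.07,0,0.9,0,0,0,0.3],[-0.07,0,0.9,0,0,0,0.3],[-0.07,0,0.9,0,0,0,0.3]]'; python3 go.py w67:.033
```

```text
clock: 12.75
position: [0.4801, 0.2914, 0.0341]
ee_rot: [0.501, 0.865, 0.0, 0.0]
ft_force: [0.3, -0.3, -0.1]
grip_width: 0.753
grasp_force: 33.5
w67 [0.069 0.008 0.022] turn [0. 0. 0.] | pos [0.4801 0.2914 0.0341] grip 64.0 t 12.75
```

```bash
python3 -m pendant '[[0.07,0,0.02,0,0,0,0.3],[0.07,0,0.02,0,0,0,0.3],[0.07,0,0.02,0,0,0,0.7],[0.07,0,0.02,0,0,0,0.95],[0.07,0,0.02,0,0,0,0.95],[0.07,0,0.02,0,0,0,0.95],[0.07,0,-0.2,0,0,0,0.95],[0.07,0,-0.6,0,0,0,0.95],[0.07,0,-1,0,0,0,0.95],[0.07,0,-1,0,0,0,0.95]]'; python3 go.py c53:.07
```

```text
clock: 14.0
position: [0.4794, 0.2951, 0.0866]
ee_rot: [0.501, 0.865, 0.002, 0.001]
ft_force: [0.4, -0.3, -0.3]
grip_width: 0.973
grasp_force: 0.0
c53 [-10.95   -3.507   0.323] turn [0.03 0.   0.  ] | pos [0.4794 0.2951 0.0866] grip 82.7 t 14.0
```

```bash
python3 -m pendant '[[-1.2,-0.38,0,0,0,0,0.7],[-2.4,-0.77,0.1,0,0,0,0.7],[-3.6,-1.15,0.2,0,0,0,0.7],[-4.8,-1.54,0.3,0,0,0,0.7],[-6,-1.92,0.3,0,0,0,0.7],[-7.2,-2.3,0.3,0,0,0,0.7],[-8.4,-2.7,0.3,0,0,0,0.7],[-9.6,-3.1,0.3,0,0,0,0.7],[-10.5,-3.36,0.3,0,0,0,0.7],[-10.95,-3.5,0.3,0,0,0,0.7]]'; python3 - <<'E'
from h import *
im=manip.camera("side")[0][:,:,::-1]; a=proj([.479,.2945,.02],"side")[0].astype(int)
cv2.imwrite("pics/w1.png",cv2.resize(im[a[1]-30:a[1]+90,a[0]-50:a[0]+110],(640,480),interpolation=cv2.INTER_CUBIC))
E
python3 go.py c53:.019
```

```text
clock: 15.25
position: [0.5986, -0.2718, 0.0685]
ee_rot: [0.503, 0.864, -0.001, 0.0]
ft_force: [0.5, 1.4, 0.2]
grip_width: 0.846
grasp_force: 0.0
c53 [0.109 0.096 0.989] turn [-0.01  0.01 -0.04] | pos [ 0.5986 -0.274   0.0684] grip 72.0 t 15.3
```

View pics/w1.png

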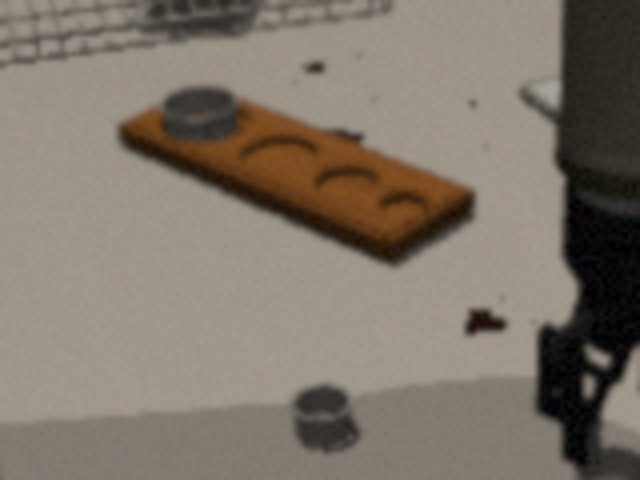

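The 67 cutter sits flat in its well at about (200,113). Now the 53.

```bash
python3 -m pendant '[[0,0,0,0,0,0,0.7],[0,0,0.2,0,0,0,0.7],[0,0,0.5,0,0,0,0.7],[0,0,0.8,0,0,0,0.7],[0,0,0.95,0,0,0,0.7],[0,0,0.95,0,0,0,0.7],[0,0,0.95,0,0,0,0],[0,0,0.95,0,0,0,0],[0,0,0.95,0,0,0,0],[0,0,0.95,0,0,0,0]]'; python3 go.py c53:.021 w53:.085
```

```text
clock: 16.55
position: [0.5997, -0.2678, 0.0224]
ee_rot: [0.501, 0.865, 0.0, 0.001]
ft_force: [-1.3, 1.1, 7.1]
grip_width: 0.595
grasp_force: 31.4
c53 [0.01  0.013 0.028] turn [0.01 0.01 0.  ] | pos [ 0.5997 -0.2678  0.0224] grip 50.6 t 16.55
w53 [ 9.176  3.503 -1.26 ] turn [0.01 0.01 0.  ] | pos [ 0.5997 -0.2678  0.0224] grip 50.6 t 16.55
```

```bash
python3 -m pendant '[[0,0,-0.6,0,0,0,0],[0,0,-1.25,0,0,0,0],[1.25,0.45,-1.25,0,0,0,0],[2.4,0.9,-1.25,0,0,0,0],[3.6,1.35,-1.25,0,0,0,0],[4.8,1.8,-1.25,0,0,0,0],[6,2.25,-1.25,0,0,0,0],[7.2,2.75,-1.25,0,0,0,0],[8.4,3.2,-1.25,0,0,0,0],[9.17,3.5,-1.25,0,0,0,0]]'; python3 go.py w53:.036;  python3 -m pendant '[[0,0,0,0,0,0,0],[0,0,0.05,0,0,0,0],[0,0,0.2,0,0,0,0],[0,0,0.4,0,0,0,0],[0,0,0.6,0,0,0,0],[0,0,0.7,0,0,0,0],[0,0,0.8,0,0,0,0],[0,0,0.9,0,0,0,0],[0,0,0.92,0,0,0,0],[0,0,0.92,0,0,0,0]]'; python3 go.py w53:.036
```

```text
clock: 17.8
position: [0.5219, 0.2195, 0.0842]
ee_rot: [0.501, 0.866, 0.0, 0.0]
ft_force: [1.0, -0.2, -0.4]
grip_width: 0.593
grasp_force: 31.5
w53 [-0.049 -0.002  0.964] turn [0.   0.   0.01] | pos [0.5219 0.2195 0.0842] grip 50.4 t 17.8
clock: 19.05
position: [0.5226, 0.2172, 0.038]
ee_rot: [0.501, 0.865, 0.0, 0.0]
ft_force: [-0.7, -0.3, -0.4]
grip_width: 0.59
grasp_force: 31.5
w53 [-0.002  0.008  0.04 ] turn [0. 0. 0.] | pos [0.5226 0.2172 0.038 ] grip 50.1 t 19.05
```

```bash
python3 -m pendant '[[0,0,0.04,0,0,0,0],[0,0,0.04,0,0,0,0],[0,0,0.04,0,0,0,0.2],[0,0,0.04,0,0,0,0.6],[0,0,0.04,0,0,0,0.6],[0,0,0.04,0,0,0,0.6],[0,0,-0.2,0,0,0,0.6],[0,0,-0.5,0,0,0,0.6],[0,0,-1,0,0,0,0.6],[0,0,-1,0,0,0,0.6]]'; python3 go.py c40:.07 
```

```text
clock: 20.3
position: [0.5239, 0.2179, 0.0908]
ee_rot: [0.501, 0.865, 0.002, 0.002]
ft_force: [-0.5, 0.3, -0.2]
grip_width: 0.801
grasp_force: 0.0
c40 [-5.419 -4.657  0.402] turn [0.03 0.01 0.  ] | pos [0.5239 0.2179 0.0908] grip 68.1 t 20.3
```

```bash
python3 -m pendant '[[-1,-0.85,0,0,0,0,0.4],[-2,-1.7,0,0,0,0,0.4],[-3,-2.55,0.1,0,0,0,0.4],[-4,-3.4,0.2,0,0,0,0.4],[-5,-4.25,0.3,0,0,0,0.4],[-5.42,-4.63,0.36,0,0,0,0.4],[-5.42,-4.63,0.36,0,0,0,0.4],[-5.42,-4.63,0.36,0,0,0,0.4],[-5.42,-4.63,0.36,0,0,0,0.4],[-5.42,-4.63,0.36,0,0,0,0.4]]'; python3 go.py c40:.0245; python3 - <<'E'
from h import *
I={n:manip.camera(n)[0][:,:,::-1] for n in("side","top")}
v=[]
for n,p in(("side",[.457,-.133,.03]),("side",[.5226,.2172,.03]),("top",[.457,-.133,.03])):
    a=proj(p,n)[0].astype(int); v.append(cv2.resize(I[n][a[1]-40:a[1]+40,a[0]-26:a[0]+26],(260,400),interpolation=cv2.INTER_CUBIC))
cv2.imwrite("pics/c40.png",np.hstack(v))
E
```

```text
clock: 21.55
position: [0.4571, -0.1322, 0.07]
ee_rot: [0.5, 0.866, 0.0, 0.0]
ft_force: [0.4, 0.6, -0.6]
grip_width: 0.699
grasp_force: 0.0
c40 [-0.014 -0.01   0.911] turn [0.   0.   0.01] | pos [ 0.4571 -0.1322  0.07  ] grip 59.4 t 21.55
```

View pics/c40.png

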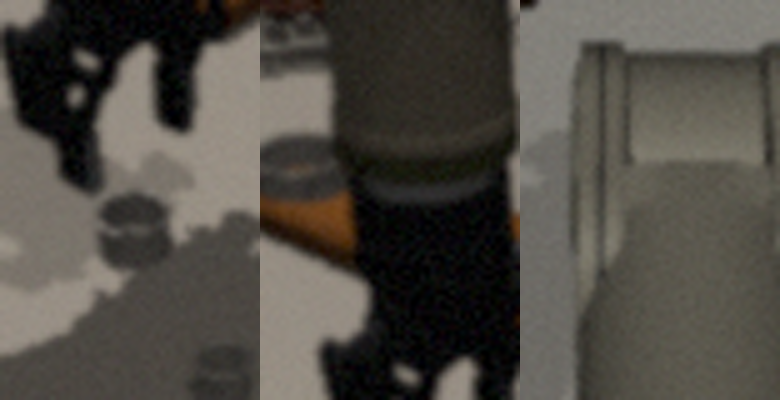

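The jaws are centred over the 40 cutter at (133,230) in the left tile. The arm hides well 53, so I'll check it later. Grip the 40.

```bash
python3 -m pendant '[[0,0,0.2,0,0,0,0.4],[0,0,0.5,0,0,0,0.4],[0,0,0.8,0,0,0,0.4],[0,0,0.91,0,0,0,0.4],[0,0,0.91,0,0,0,0.4],[0,0,0.91,0,0,0,-0.3],[0,0,0.91,0,0,0,-0.3],[0,0,0.91,0,0,0,-0.3],[0,0,0.91,0,0,0,-0.3],[0,0,0.91,0,0,0,-0.3]]'; python3 go.py w40:.085
```

```text
clock: 22.9
position: [0.4572, -0.1333, 0.0251]
ee_rot: [0.501, 0.865, -0.0, 0.001]
ft_force: [-0.7, 0.0, 6.8]
grip_width: 0.426
grasp_force: 29.7
w40 [ 3.915  4.634 -1.2  ] turn [0.   0.01 0.  ] | pos [ 0.4572 -0.1333  0.0251] grip 36.2 t 22.9
```

```bash
python3 -m pendant '[[0,0,-0.6,0,0,0,-0.3],[0,0,-1.2,0,0,0,-0.3],[0.8,0.95,-1.2,0,0,0,-0.3],[1.6,1.9,-1.2,0,0,0,-0.3],[2.4,2.85,-1.2,0,0,0,-0.3],[3.2,3.8,-1.2,0,0,0,-0.3],[3.92,4.63,-1.2,0,0,0,-0.3],[3.92,4.63,-1.2,0,0,0,-0.3],[3.92,4.63,-1.2,0,0,0,-0.3],[3.92,4.63,-1.2,0,0,0,-0.3]]'; python3 go.py w40:.039;  python3 -m pendant '[[0,0,0.05,0,0,0,-0.3],[0,0,0.2,0,0,0,-0.3],[0,0,0.4,0,0,0,-0.3],[0,0,0.55,0,0,0,-0.3],[0,0,0.7,0,0,0,-0.3],[0,0,0.8,0,0,0,-0.3],[0,0,0.87,0,0,0,-0.3],[0,0,0.92,0,0,0,-0.3],[0,0,0.92,0,0,0,-0.3],[0,0,0.92,0,0,0,-0.3]]'; python3 go.py w40:.0385
```

```text
clock: 24.15
position: [0.56, 0.1503, 0.0843]
ee_rot: [0.502, 0.865, -0.001, 0.0]
ft_force: [0.2, -0.7, -0.3]
grip_width: 0.424
grasp_force: 30.2
w40 [0.021 0.027 0.906] turn [-0.    0.01 -0.01] | pos [0.56   0.1503 0.0843] grip 36.1 t 24.15
clock: 25.4
position: [0.5617, 0.151, 0.0401]
ee_rot: [0.502, 0.865, 0.0, 0.002]
ft_force: [-0.6, -5.8, 15.0]
grip_width: 0.417
grasp_force: 28.3
w40 [ 0.025 -0.01   0.032] turn [ 0.01  0.02 -0.01] | pos [0.5617 0.151  0.0401] grip 35.4 t 25.4
```

```bash
python3 - <<'E'
from h import *
I=manip.camera("side")[0][:,:,::-1]
a=proj([.5612,.1519,.03],"side")[0].astype(int); cv2.imwrite("pics/p40.png",cv2.resize(I[a[1]-45:a[1]+45,a[0]-60:a[0]+60],(720,540),interpolation=cv2.INTER_CUBIC))
print(manip.get_obs()["ft_force"])
E
```

```text
[-1.88554562 -5.41510984 15.00367637]
```

View pics/p40.png

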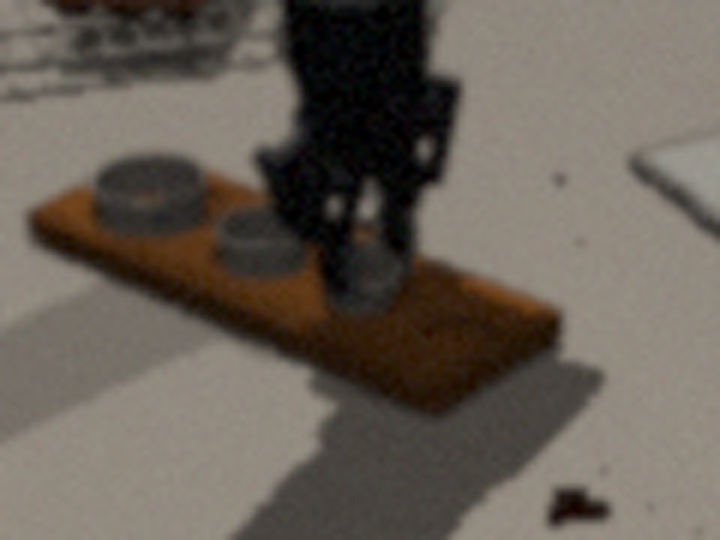

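The 53 is seated at about (262,243). The 40, at (365,280), looks off-centre or tilted and is pressing with 15 N. I'll lift a little and look.

```bash
python3 -m pendant '[[0,0,-0.1,0,0,0,-0.3],[0,0,-0.3,0,0,0,-0.3],[0,0,-0.6,0,0,0,-0.3],[0,0,-0.6,0,0,0,-0.3],[0,0,-0.6,0,0,0,-0.3],[0,0,-0.6,0,0,0,-0.3],[0,0,-0.6,0,0,0,-0.3],[0,0,-0.6,0,0,0,-0.3],[0,0,-0.6,0,0,0,-0.3],[0,0,-0.6,0,0,0,-0.3]]'; python3 - <<'E'
from h import *
I=np.mean([manip.camera("side")[0][:,:,::-1].astype(float) for _ in range(8)],0)
o=manip.get_obs();p=o["position"];print(p,o["ft_force"],o["grip_width"]*85)
a=proj([.5612,.1519,.04],"side")[0].astype(int); x0,y0=a-[40,30];s=9
im=cv2.resize(np.clip(I[y0:y0+60,x0:x0+80]*1.5,0,255).astype(np.uint8),None,fx=s,fy=s,interpolation=cv2.INTER_CUBIC)
t=np.linspace(0,6.283,60)
def dr(c,z,r,col): cv2.polylines(im,[(((proj(np.c_[c[0]+r*np.cos(t),c[1]+r*np.sin(t),0*t+z],"side")-[x0,y0]+.5)*s)).astype(np.int32)],True,col,1)
f=p[2]-.0251; dr(p,f,.0195,(0,0,255)); dr(p,f+.024,.02,(0,255,0)); 
from go import T
dr(T["w40"],.023,.0275,(0,255,255))
cv2.imwrite("pics/l40.png",im)
E
```

```text
clock: 26.7
position: [0.5599, 0.1521, 0.0684]
ee_rot: [0.501, 0.865, -0.0, -0.0]
ft_force: [-1.0, -0.1, -1.1]
grip_width: 0.414
grasp_force: 29.9
[0.5599057  0.15214646 0.06843217] [ 0.93138129  0.16602707 -0.13378936] 35.68875388063254
```

View pics/l40.png

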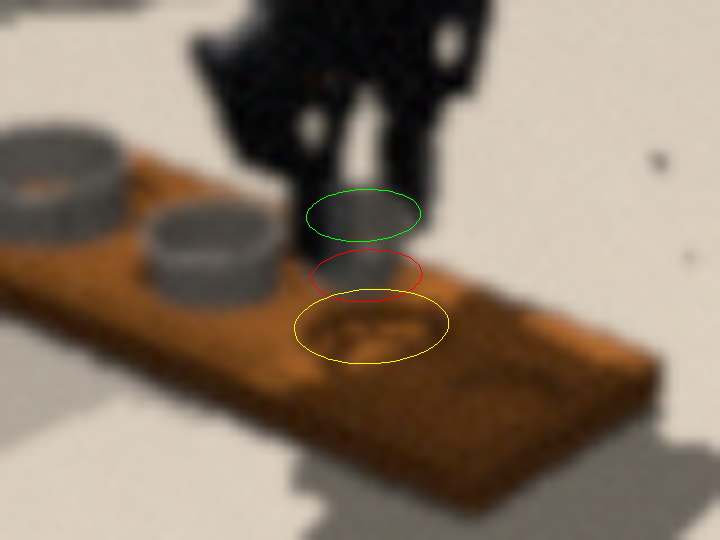

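The held ring's foot sits about 4 mm toward the larger wells (+tool x) of where it should be, at (350,275) instead of (367,275). I'll shift −x and try again gently.

```bash
python3 -m pendant '[[-0.07,0.01,0,0,0,0,-0.3],[-0.07,0.01,0.1,0,0,0,-0.3],[-0.07,0.01,0.2,0,0,0,-0.3],[-0.07,0.01,0.3,0,0,0,-0.3],[-0.07,0.01,0.4,0,0,0,-0.3],[-0.07,0.01,0.46,0,0,0,-0.3],[-0.07,0.01,0.52,0,0,0,-0.3],[-0.07,0.01,0.54,0,0,0,-0.3],[-0.07,0.01,0.54,0,0,0,-0.3],[-0.07,0.01,0.54,0,0,0,-0.3]]'; python3 go.py w40:.0385
```

```text
clock: 28.35
position: [0.5622, 0.1494, 0.0416]
ee_rot: [0.501, 0.865, 0.0, 0.0]
ft_force: [-0.2, 0.2, -0.7]
grip_width: 0.414
grasp_force: 29.9
w40 [ 0.059 -0.003  0.062] turn [0. 0. 0.] | pos [0.5622 0.1494 0.0416] grip 35.2 t 28.35
```

```bash
python3 -m pendant '[[0,0,0.03,0,0,0,-0.3],[0,0,0.05,0,0,0,-0.3],[0,0,0.05,0,0,0,-0.3],[0,0,0.05,0,0,0,-0.1],[0,0,0.05,0,0,0,0.2],[0,0,0.05,0,0,0,0.2],[0,0,0,0,0,0,0.2],[0,0,-0.3,0,0,0,0.2],[0,0,-0.8,0,0,0,0.2],[0,0,-0.8,0,0,0,0.2]]'; python3 go.py c28:.07 w28:.07; python3 - <<'E'
from h import *
I=np.mean([manip.camera("side")[0][:,:,::-1].astype(float) for _ in range(5)],0)
a=proj([.5612,.1519,.04],"side")[0].astype(int); x0,y0=a-[40,30];s=9
cv2.imwrite("pics/r40.png",cv2.resize(np.clip(I[y0:y0+60,x0:x0+80]*1.5,0,255).astype(np.uint8),None,fx=s,fy=s,interpolation=cv2.INTER_CUBIC))
E
```

```text
clock: 29.6
position: [0.5635, 0.1499, 0.0842]
ee_rot: [0.501, 0.865, 0.001, 0.002]
ft_force: [0.2, 0.1, -0.5]
grip_width: 0.602
grasp_force: 0.0
c28 [-6.004 -5.768  0.27 ] turn [0.03 0.01 0.  ] | pos [0.5635 0.1499 0.0842] grip 51.1 t 29.6
w28 [-1.157 -0.032  0.286] turn [0.03 0.01 0.  ] | pos [0.5635 0.1499 0.0842] grip 51.1 t 29.6
```

View pics/r40.png

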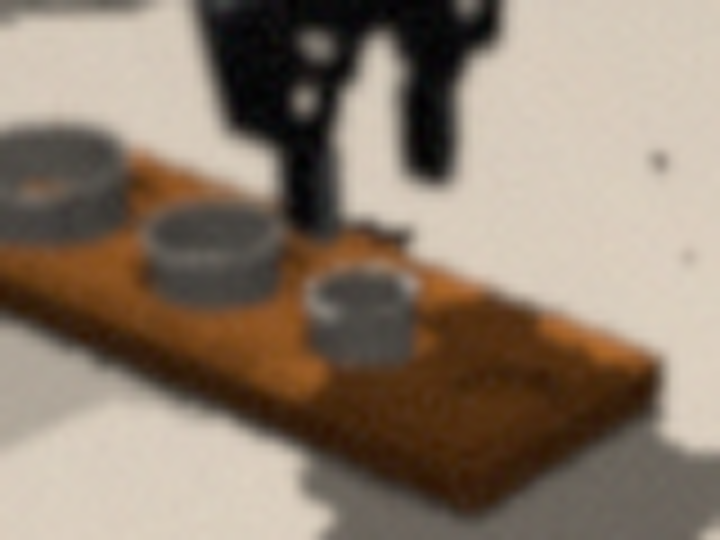

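```bash
sed -i 's/"c28":(.463,-.254)/"c28":(.4635,-.2525)/' go.py; python3 -m pendant '[[-0.9,-0.86,0,0,0,0,0.1],[-1.8,-1.72,0,0,0,0,0.1],[-2.7,-2.58,0.1,0,0,0,0.1],[-3.6,-3.44,0.2,0,0,0,0.1],[-4.5,-4.3,0.25,0,0,0,0.1],[-5.4,-5.16,0.25,0,0,0,0.1],[-5.98,-5.71,0.25,0,0,0,0.1],[-5.98,-5.71,0.25,0,0,0,0.1],[-5.98,-5.71,0.25,0,0,0,0.1],[-5.98,-5.71,0.25,0,0,0,0.1]]'; python3 go.py c28:.026; python3 - <<'E'
from h import *
v=[]
for n in("side","top"):
    I=np.mean([manip.camera(n)[0][:,:,::-1].astype(float) for _ in range(8)],0)
    a=proj([.55,.17,.03],n)[0].astype(int);x0,y0=a-[35,30];s=9 if n=="side" else 5
    x0,y0,w,h,s=(a[0]-20,a[1]-25,46,50,8)
    im=cv2.resize(np.clip(I[y0:y0+h,x0:x0+w]*1.5,0,255).astype(np.uint8),None,fx=s,fy=s,interpolation=cv2.INTER_CUBIC); im0=im.copy()
    t=np.linspace(0,6.283,60)
    from go import T
    def dr(c,z,r,col): cv2.polylines(im,[(((proj(np.c_[c[0]+r*np.cos(t),c[1]+r*np.sin(t),0*t+z],n)-[x0,y0]+.5)*s)).astype(np.int32)],True,col,1)
    dr(T["w40"],.037,.02,(0,255,0)); dr(T["w40"],.023,.0275,(0,255,255)); dr(T["w53"],.039,.0265,(0,255,0))
    v.append(im)
cv2.imwrite("pics/chk40.png",np.hstack(v))
E
```

```text
clock: 31.1
position: [0.4639, -0.2506, 0.0689]
ee_rot: [0.5, 0.866, 0.0, -0.0]
ft_force: [-0.7, -0.4, -0.5]
grip_width: 0.548
grasp_force: 0.0
c28 [-0.029 -0.027  0.857] turn [ 0.   -0.    0.02] | pos [ 0.4639 -0.2506  0.0689] grip 46.6 t 31.1
```

View pics/chk40.png

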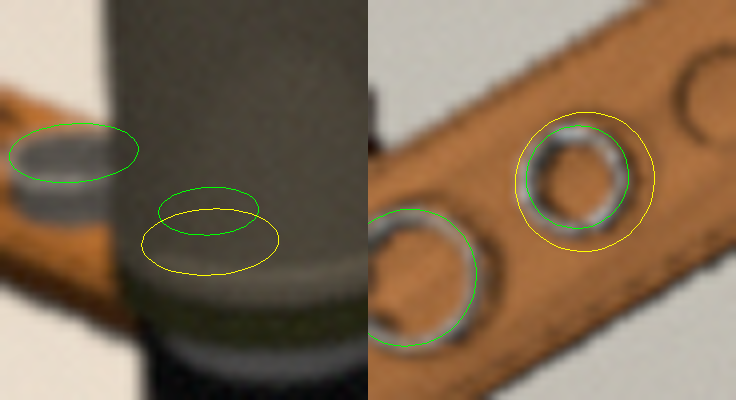

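Top tile: the 40 ring sits inside its well mouth, about 1.5 mm from the predicted centre, and so does the 53. The side tile is blocked by the arm. Gripping the 28.

```bash
python3 -m pendant '[[0,0,0.2,0,0,0,0.1],[0,0,0.5,0,0,0,0.1],[0,0,0.8,0,0,0,0.1],[0,0,0.87,0,0,0,0.1],[0,0,0.87,0,0,0,0.1],[0,0,0.87,0,0,0,-0.6],[0,0,0.87,0,0,0,-0.6],[0,0,0.87,0,0,0,-0.6],[0,0,0.87,0,0,0,-0.6],[0,0,0.87,0,0,0,-0.6]]' 20; python3 go.py w28:.085
```

```text
clock: 33.15
position: [0.4638, -0.2524, 0.0259]
ee_rot: [0.501, 0.865, -0.0, 0.0]
ft_force: [-0.7, 0.6, 5.4]
grip_width: 0.285
grasp_force: 19.8
w28 [ 4.825  5.705 -1.184] turn [0.   0.01 0.  ] | pos [ 0.4638 -0.2524  0.0259] grip 24.3 t 33.15
```

```bash
python3 -m pendant '[[0,0,-0.6,0,0,0,-0.6],[0,0,-1.18,0,0,0,-0.6],[0.8,0.95,-1.18,0,0,0,-0.6],[1.6,1.9,-1.18,0,0,0,-0.6],[2.4,2.85,-1.18,0,0,0,-0.6],[3.2,3.8,-1.18,0,0,0,-0.6],[4,4.73,-1.18,0,0,0,-0.6],[4.82,5.7,-1.18,0,0,0,-0.6],[4.82,5.7,-1.18,0,0,0,-0.6],[4.82,5.7,-1.18,0,0,0,-0.6]]'; python3 -m pendant '[[0,0,0,0,0,0,-0.6],[0,0,0.1,0,0,0,-0.6],[0,0,0.2,0,0,0,-0.6],[0,0,0.3,0,0,0,-0.6],[0,0,0.4,0,0,0,-0.6],[0,0,0.4,0,0,0,-0.6],[0,0,0.4,0,0,0,-0.6],[0,0,0.4,0,0,0,-0.6],[0,0,0.4,0,0,0,-0.6],[0,0,0.4,0,0,0,-0.6]]'; python3 go.py w28:.041;python3 - <<'E'
from h import *
from go import T
I=np.mean([manip.camera("side")[0][:,:,::-1].astype(float) for _ in range(8)],0)
p=manip.get_obs()["position"]
a=proj([.58,.12,.04],"side")[0].astype(int); x0,y0=a-[40,30];s=9
im=cv2.resize(np.clip(I[y0:y0+60,x0:x0+80]*1.5,0,255).astype(np.uint8),None,fx=s,fy=s,interpolation=cv2.INTER_CUBIC)
t=np.linspace(0,6.283,60)
def dr(c,z,r,col): cv2.polylines(im,[(((proj(np.c_[c[0]+r*np.cos(t),c[1]+r*np.sin(t),0*t+z],"side")-[x0,y0]+.5)*s)).astype(np.int32)],True,col,1)
f=p[2]-.0259; dr(p,f,.0135,(0,0,255)); dr(p,f+.022,.014,(0,255,0)); dr(T["w28"],.023,.0215,(0,255,255)); dr(T["w40"],.037,.02,(0,255,0))
cv2.imwrite("pics/l28.png",im)
E
```

```text
clock: 34.4
position: [0.5902, 0.0986, 0.0839]
ee_rot: [0.501, 0.866, -0.0, -0.0]
ft_force: [-0.2, -1.2, -0.6]
grip_width: 0.284
grasp_force: 19.8
clock: 35.65
position: [0.5906, 0.0988, 0.0645]
ee_rot: [0.501, 0.865, 0.0, 0.0]
ft_force: [-0.1, 0.2, -1.1]
grip_width: 0.288
grasp_force: 19.8
w28 [-0.001  0.009  0.471] turn [0. 0. 0.] | pos [0.5906 0.0988 0.0645] grip 24.5 t 35.65
```

View pics/l28.png

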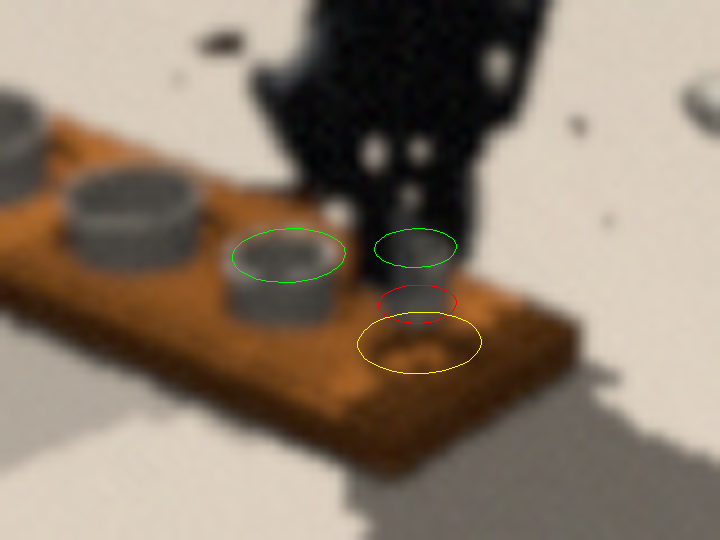

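The 40's rim lies on the seated prediction at (285,255), so it is flat. The held 28 matches its predicted circles above its well at (420,343). Lowering and releasing.

```bash
python3 -m pendant '[[0,0.01,0.1,0,0,0,-0.6],[0,0.01,0.2,0,0,0,-0.6],[0,0.01,0.3,0,0,0,-0.6],[0,0.01,0.4,0,0,0,-0.6],[0,0.01,0.46,0,0,0,-0.6],[0,0.01,0.48,0,0,0,-0.6],[0,0.01,0.48,0,0,0,-0.6],[0,0.01,0.48,0,0,0,-0.6],[0,0.01,0.48,0,0,0,-0.6],[0,0.01,0.48,0,0,0,-0.6]]'; python3 go.py w28:.0389
```

```text
clock: 37.3
position: [0.591, 0.099, 0.0405]
ee_rot: [0.501, 0.865, 0.0, 0.0]
ft_force: [0.2, 0.3, -0.5]
grip_width: 0.284
grasp_force: 19.8
w28 [-0.001 -0.001  0.032] turn [0. 0. 0.] | pos [0.591  0.099  0.0405] grip 24.1 t 37.3
```

No contact, and the foot is below the block's top. Release, raise and retreat.

```bash
python3 -m pendant '[[0,0,0.02,0,0,0,-0.6],[0,0,0.02,0,0,0,-0.6],[0,0,0.02,0,0,0,-0.4],[0,0,0.02,0,0,0,0],[0,0,0.02,0,0,0,0],[0,0,0.02,0,0,0,0],[0,0,-0.3,0,0,0,0],[0,0,-0.8,0,0,0,0],[0,0,-1.5,0,0,0,0],[0,0,-2,0,0,0,0]]'
python3 -m pendant '[[-1,-0.5,-0.5,0,0,0,0],[-2,-1,-1,0,0,0,0],[-3,-1.5,-1,0,0,0,0],[-4,-2,-1,0,0,0,0],[-5,-2.5,-1,0,0,0,0],[-6,-3,-1,0,0,0,0],[-6.5,-3.3,-1,0,0,0,0],[-6.5,-3.3,-1,0,0,0,0],[-6.5,-3.3,-1,0,0,0,0],[-6.5,-3.3,-1,0,0,0,0]]'
python3 - <<'E'
from h import *
from go import T
v=[]
for n in("side","top"):
    I=np.mean([manip.camera(n)[0][:,:,::-1].astype(float) for _ in range(6)],0)
    a=proj([.53,.205,.03],n)[0].astype(int);s=7;x0,y0=a-[28,30] if n=="side" else a-[50,35]
    w,h=(62,56) if n=="side" else (100,70); s=5.6 if n=="side" else 4.48
    im=cv2.resize(np.clip(I[y0:y0+h,x0-2:x0-2+w]*1.5,0,255).astype(np.uint8),None,fx=s,fy=s,interpolation=cv2.INTER_CUBIC)
    v.append(im)
h=min(i.shape[0] for i in v);cv2.imwrite("pics/end.png",np.hstack([i[:h] for i in v]));print(v[0].shape,v[1].shape)
E
```

```text
clock: 38.55
position: [0.5915, 0.0994, 0.1433]
ee_rot: [0.501, 0.866, 0.001, 0.001]
ft_force: [0.3, -0.7, -0.3]
grip_width: 0.498
grasp_force: 0.0
clock: 39.8
position: [0.6102, -0.2633, 0.1911]
ee_rot: [0.5, 0.866, 0.0, 0.0]
ft_force: [0.2, 0.5, -0.5]
grip_width: 0.501
grasp_force: 0.0
(314, 347, 3) (314, 448, 3)
```

View pics/end.png

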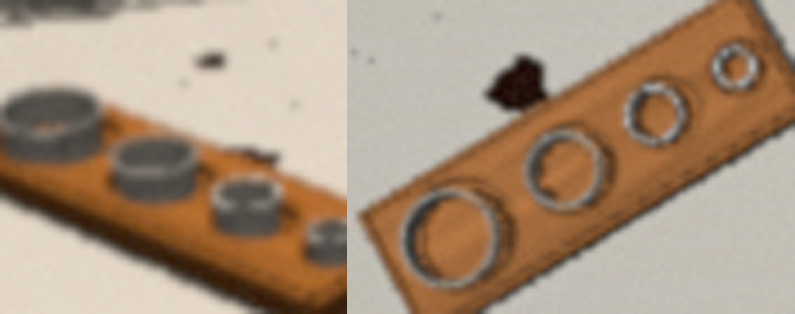

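Both tiles show all four cutters level in their wells, largest to smallest. In the top tile they are at (451,238), (566,169), (655,113) and (736,67). Handing in.

```bash
python3 -c "
from workcell import manip
print(manip.hand_in())"
```

```text
the job is handed in; nothing more can be done
None
```

All four ring cutters are in their wells, largest to smallest and level in the final side and top pictures; the scraper and tape were left alone, and the job was handed in at about 40 s.

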